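# Weigh a gas sample cylinder on the hanging spring scale

## Robot

A 6-joint arm with a two-finger parallel gripper is mounted at the origin on the work surface. World frame = base frame: x ahead of the robot, y to its left, z up, the work surface at z = 0. Lengths are in m, angles in rad, forces in N, time in s.
With the tool pointing down it reaches from about 0.35 to 0.775 m from the base axis. Payload 5.5 kg.
Tool frame: the origin (TCP) lies at the very end of the fingers, on their centre line; the grasp point (between the pads) lies 19 mm behind it (env.grip_point_offset is the distance from the TCP to the grasp point, in m); z points along the fingers, y is the line along which they close (so a half turn about z gives the same grasp; the last joint's range is limited). The gripper opens to 85 mm and grips with 20 to 120 N. Pads are 22 mm wide; open, the fingers measure 114 mm over their backs; the gripper's body (76 mm by 85 mm) begins 54 mm behind the grasp point. The pads swing forward as they close: fully open they stand 13 mm farther back than shut.
Start: joints at [-1.366, 0.313, 0.046, 1.304, 0, 1.431], TCP at [0.194, -0.541, 0.231] pointing down, gripper open.
Joint ranges: [-2.76, 2.76], [-0.86, 1.69], [-1.03, 1.26], [-2.2, 2.34], [-1.47, 1.5], [-3.14, 3.14]. Speed limits (rad/s): [2.57, 2.57, 3.14, 3.14, 3.14, 3.14].

## Interface

Orientations are given as a unit quaternion [w, x, y, z].
In Python, from workcell import sensors, imaging, workorder, env gives the robot as it stands.
- The arm moves only by the shell command python3 -m handwheel 'ROWS' [FORCE]. ROWS is JSON, a list of rows, each a list of 5 numbers: the shift along the tool's x, y, z in mm, then the turn about the tool's z in rad, then the opening, from 0 (shut) to 1 (fully open). A call has 1 to 8 rows; each row is the pose to reach, as a shift and turn from the pose commanded when the call began, along the tool's axes at that moment; what a row does not reach only later rows make up. A row lasts 1/10 s, in which the tool goes at most 50 mm and 8.59 degrees, less where a joint would pass 70% of its speed; a pose out of reach is approached as far as the arm can. A call with a gripper value outside its range is refused whole. The fingers move at their own pace and stop on an object; FORCE is the grip in N (left out, the last holds). Time passes only in rows, so rows that repeat a pose let the fingers close. It gives the time, the measured TCP pose, the force, the opening and the grip force at its end, in the units of the state.
- sensors.get_state(): the state, without advancing time (a new reading comes with each control period).
- imaging.read_camera(name): name is "side" or "top" or "wrist"; returns a dict with "color" (384x512x3 uint8, blue, green, red), "z_map" (384x512 float32, m along the optical axis (not along the pixel's ray), 0 where there is no reading), "fx", "fy", "cx", "cy" (pixels), "xyz" and "rotation" of the camera in the world. Camera axes: x right, y down, z forward; pixel columns grow to the right and rows downward; lengths in m; the calibration is good to about 2 mm. A picture is of the moment at which its call begins.
- workorder.hand_in(): hands the job in; it is judged then, once.
The state is a dict: "clock": time; "joint_pos": joint angles; "qvel": joint speeds; "tau": joint torques, N m; "tcp_pos": TCP position; "orientation": TCP orientation; "wrist_force": force on the tool from outside, world axes, zero at the start; "ft_torque": the same for the moment, N m; "finger_gap": finger opening in m; "grip_force": force on a finger pad.
Only numpy, scipy, OpenCV 4.12 (cv2) and the standard library are available. Lean on these libraries where they do the work, as an engineer would, in place of code of your own. Each camera call takes 0.05 s, during which the arm holds its last target. There are 200 camera calls.

## Task

Weigh the steel sample cylinder: pick it up, keep it upright, hang its wire bail on the hook of the spring scale and let it down slowly and gently, keeping hold until the scale carries its whole weight, so that the hook never jerks or bounces (never faster than 8 cm a second) and is never pulled past the end of its scale. Then let go and leave it hanging in the hook, upright and still. Leave the other things on the bench alone.

Things in the scene. Friction and masses are not known exactly. Their poses are not given: they have to be found in the camera images.
- cylinder_valve (a point): Centre of the valve block of the standing steel gas sample cylinder: where to grip it. Block 22 x 22 x 28 mm tall, centre 105 mm above the cylinder's foot; flat sides along x, y. z is up; x points ahead and to the robot's left (yaw 0.7 to 1.3); the wire bail on the block lies in the y-z plane. Small plugs stick 6 mm out of the two x faces; the y faces are clear to grip.
- cylinder_foot (a point): Centre of the cylinder's underside, axes as cylinder_valve. Below the block: body 48 mm in diameter, its rounded shoulder ending 73 mm above the foot, then a 15 mm thick neck 18 mm long. With bail the cylinder is 206 mm tall. Its weight is not known, as wall thickness and filling differ: 0.25 to 0.75 kg.
- bail_top (a point): Underside of the top of the bail's arch, on the cylinder's axis, 96 mm above cylinder_valve: this rests in the hook. The bail is a stiff upright loop of 5 mm wire, its opening 30 mm wide (along y), reaching from 16 to 96 mm above cylinder_valve. Axes as there.
- hook_saddle (a point): Lowest inside point of the scale's hook, where the bail comes to rest; 300 mm above the bench unloaded, it moves with the hook. z is up. Hook of 5 mm wire in the x-z plane, open on its -x side, which faces the robot's right; its back is 13 mm behind (+x) and slopes forward to the scale's axis 34 to 46 mm above this point. Scale's barrel, 33 mm in diameter, from 53 mm above.
- hook_tip (a point): Top of the hook's open tip, 18 mm above hook_saddle and 13.5 mm in front (-x) of it; axes as there. The bail enters over it in the +x direction, with the underside of its arch 20 to 33 mm above the saddle, and is then lowered into the saddle.
- scale_hook (a joint): How far the hook is pulled down out of the scale, m: 0 unloaded; its graduations end at 0.095 and the end stop is at 0.1. The spring gives 100 N per metre (0.01 m for each newton) from zero, and is lightly damped: a load let go before the scale carries it, or pulled down too far, bounces when let go.
- stand: Laboratory stand with the scale upright in a clamp; fixed. Origin on the bench straight below the hook, axes as hook_saddle. Base plate 8 mm thick, from 80 mm in front (-x) to 150 mm behind this point and 70 mm to either side; its 12 mm rod stands 130 mm behind (+x), 570 mm tall.
- amber_bottle: Bystander: small brown bottle, 56 mm in diameter, 100 mm tall. Origin at the centre of its underside.
- reagent_bottle: Bystander: small clear bottle, 56 mm in diameter, 105 mm tall. Origin at the centre of its underside.
- vial_rack: Bystander: white rack of vials, 60 x 120 mm, 48 mm tall. Origin at the centre of its underside.
- spanner: Bystander: steel spanner, 150 mm long, lying flat. Origin at the middle of its underside.
There are look-alikes about, which are no part of the job. Of the things that look like the part that bears cylinder_valve, take the one that is farthest to the robot's right at the start.

How it is judged:
On the way, in this order (a step that is already met when the one before it is completed fails the run):
1. the cylinder is lifted clear of the bench (height (world z) of cylinder_valve above 0.14 m), for 0.2 s.
2. the bail is in the hook and the hook is pulled down at least 18 mm while the cylinder is still held (value of joint scale_hook above 0.018 m and distance between bail_top and hook_saddle below 0.012 m and contact force between the fingers and cylinder above 1 N), for 0.1 s.
At the end, for the whole second after the job is handed in: The cylinder hangs free by its bail in the saddle of the hook (arch within 10 mm of the saddle), the hook dipped 20 to 80 mm by its weight, upright within 0.12 rad and still (under 0.03 m/s and 0.3 rad/s), let go (distance between bail_top and hook_saddle below 0.01 m and value of joint scale_hook between 0.02 and 0.08 m and angle between cylinder_valve's own z axis and vertical below 0.12 rad and linear speed of cylinder below 0.03 m/s and angular speed of cylinder below 0.3 rad/s); the robot touches nothing.
It fails at once if the hook jerks or bounces: it moves faster than 0.08 m/s (velocity of joint scale_hook above 0.08 m/s or velocity of joint scale_hook below -0.08 m/s).
It fails at once if the hook is pulled past the end of its scale (0.095 m) (value of joint scale_hook above 0.095 m).
It fails at once if the cylinder is knocked against the scale or stand with more than 20 N (contact force between cylinder and stand above 20 N).
It fails at once if the cylinder is tipped from upright by more than 0.6 rad (angle between cylinder_valve's own z axis and vertical above 0.6 rad).
It fails at once if a bystander is moved more than 15 mm (distance of any of amber_bottle, reagent_bottle, vial_rack, spanner from where it was at the start of the episode above 0.015 m).
It also fails if it takes over 56 s, if anything falls off the work surface, if the arm or the gripper's body presses on something with over 40 N, if the wrist force passes 120 N, or if a joint passes its speed limit or range.

## Working session

There is one attempt and no reset: what is moved stays moved. The work goes in short steps, Python scripts to look and compute and a shell command to move; the robot and the scene stay as the last step left them, time stands still between calls to the robot, and variables do not carry over. Pictures are saved under pics/ and viewed, at most 11 in all, crops included, and the job is handed in when it is done.

```bash
mkdir -p pics; ls
python3 - <<'E'
from workcell import sensors, imaging, env
import numpy as np, cv2, pickle
s=sensors.get_state(); print(s)
d={}
for n in("side","top"):
    c=imaging.read_camera(n); d[n]=c
    print(n,c['fx'],c['fy'],c['cx'],c['cy'],c['xyz'],np.round(c['rotation'],3).tolist())
pickle.dump(d,open('a.pkl','wb'))
cv2.imwrite('pics/side.png',d['side']['color']);cv2.imwrite('pics/top.png',d['top']['color'])
E
```

```text
pics
{'clock': 0.0, 'joint_pos': array([-1.36559209e+00,  3.14058472e-01,  4.49764273e-02,  1.30356348e+00,
       -2.59868757e-06,  1.43118904e+00]), 'qvel': array([0.00031694, 0.00160568, 0.00130303, 0.00114718, 0.00041811,
       0.00052008]), 'tau': array([ 6.39650098e-04, -4.80626249e+01,  2.98534620e+01,  1.93525414e-02,
       -1.28203910e-04, -9.79864723e-06]), 'tcp_pos': array([ 0.19424517, -0.54066899,  0.23037476]), 'orientation': array([-9.24060131e-04,  9.85174481e-01,  1.71552868e-01, -3.16186806e-05]), 'wrist_force': array([-0.88594526, -0.44093736,  0.6894838 ]), 'ft_torque': array([ 0.01839653, -0.00679631,  0.01863823]), 'grip_force': 0.0, 'finger_gap': 0.08545906565409042}
side 429.1118843996829 429.1118843996829 259.0808430483838 189.2855062682796 [0.26820762 1.16183307 1.24935943] [0.051, -0.117, 0.908, -0.399]
top 448.48669914326865 448.48669914326865 257.57254931933915 194.07076847554418 [0.49562469 0.01915802 1.5401623 ] [-0.021, 0.714, -0.7, 0.014]
```

View pics/side.png

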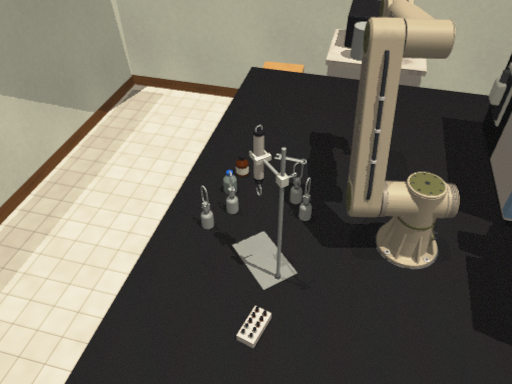

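View pics/top.png

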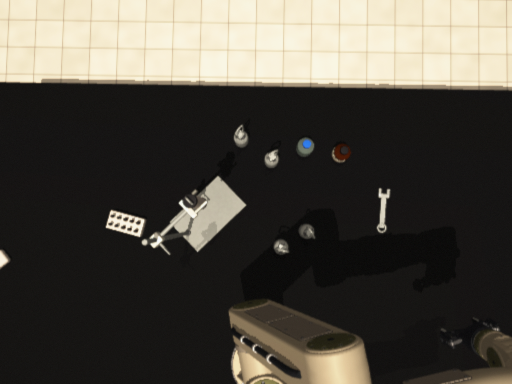

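The top view shows four cylinders at (241,135), (272,157), (281,247) and (307,231). The rightmost, (307,231), is the target. The stand plate is around (212,215), with the barrel at (193,202). In the side view the hook is at (259,190), and the target is (297,195) or (305,210).

```bash
cat > h.py <<'E'
import numpy as np, cv2
from scipy.spatial.transform import Rotation as R
def rot(c):
    q=np.array(c['rotation']); return R.from_quat(q[[1,2,3,0]]).as_matrix()
def cloud(c):
    z=c['z_map']; v,u=np.indices(z.shape)
    p=np.stack([(u-c['cx'])/c['fx']*z,(v-c['cy'])/c['fy']*z,z],-1)
    return p@rot(c).T+np.array(c['xyz'])
def plane(c,u,v,h):
    r=rot(c)@np.array([(u-c['cx'])/c['fx'],(v-c['cy'])/c['fy'],1]); o=np.array(c['xyz'])
    return o+r*(h-o[2])/r[2]
def proj(c,p):
    q=rot(c).T@(np.array(p)-c['xyz']); return c['cx']+c['fx']*q[0]/q[2], c['cy']+c['fy']*q[1]/q[2]
E
python3 - <<'E'
import pickle; from h import *
d=pickle.load(open('a.pkl','rb')); t=d['top'];s=d['side']
P=cloud(t)
for u,v in((307,231),(281,247),(272,157),(241,135)): print((u,v),P[v,u].round(3),plane(t,u,v,.1).round(3))
hsv=cv2.cvtColor(t['color'],cv2.COLOR_BGR2HSV)
m=((P[...,2]>.0)&(P[...,2]<.02)&(t['color'].min(-1)>90)).astype('u1')
m[:, :150]=0;m[:,260:]=0;m[:165]=0;m[270:]=0
c=max(cv2.findContours(m,0,2)[0],key=cv2.contourArea)
b=cv2.boxPoints(cv2.minAreaRect(c)); print('plate',b.round(1).tolist(),[plane(t,*q,.008).round(3)[:2].tolist() for q in b])
S=cloud(s)
# cylinders from both clouds
for name,Q,c in(('top',P,t),('side',S,s)):
    k=(Q[...,2]>.02)&(Q[...,2]<.22)&(Q[...,0]>.3)&(Q[...,0]<.85)&(abs(Q[...,1])<.3)&(c['z_map']>0)
    n,l,st,ce=cv2.connectedComponentsWithStats(k.astype('u1'))
    for i in range(1,n):
        if st[i,4]>25:
            q=Q[l==i]; print(name,ce[i].round(),st[i,4],q.min(0).round(3),q.max(0).round(3),q.mean(0).round(3))
# hook in side
k=(S[...,2]>.28)&(S[...,2]<.6)&(S[...,1]>-.1)&(S[...,1]<.3)&(S[...,0]>.4)&(S[...,0]<.8)
for v in range(125,205,4):
    u=np.where(k[v,235:290])[0]+235
    if len(u): print(v,u.min(),u.max(),S[v,u].mean(0).round(3))
cv2.imwrite('pics/c1.png',np.hstack([cv2.resize(s['color'][115:235,190:320],None,fx=3,fy=4.0),cv2.resize(t['color'][120:270,135:335],None,fx=2,fy=3.2)]))
E
python3 -m handwheel 2>&1 | head -20
```

```text
(307, 231) [ 0.452 -0.124  0.118] [ 0.451 -0.126  0.1  ]
(281, 247) [ 0.4   -0.042  0.119] [ 0.399 -0.043  0.1  ]
(272, 157) [ 0.685 -0.009  0.119] [ 0.687 -0.009  0.1  ]
(241, 135) [0.753 0.091 0.121] [0.757 0.092 0.1  ]
plate [[169.5, 223.5], [217.5, 175.5], [246.0, 204.0], [198.0, 252.0]] [[0.464, 0.335], [0.632, 0.175], [0.536, 0.075], [0.37, 0.235]]
top [240. 137.] 211 [0.731 0.074 0.022] [0.778 0.12  0.209] [0.75  0.094 0.098]
top [305. 147.] 246 [ 0.703 -0.146  0.021] [ 0.757 -0.092  0.114] [ 0.726 -0.116  0.076]
top [341. 153.] 262 [ 0.685 -0.269  0.02 ] [ 0.741 -0.212  0.105] [ 0.709 -0.236  0.071]
top [271. 159.] 188 [ 0.662 -0.03   0.023] [0.708 0.016 0.21 ] [ 0.681 -0.007  0.096]
top [306. 232.] 182 [ 0.427 -0.149  0.022] [ 0.47  -0.105  0.209] [ 0.449 -0.124  0.099]
top [183. 234.] 47 [0.427 0.264 0.021] [0.441 0.278 0.213] [0.435 0.269 0.115]
top [281. 247.] 172 [ 0.373 -0.065  0.023] [ 0.419 -0.022  0.206] [ 0.399 -0.042  0.099]
side [242. 165.] 197 [ 0.682 -0.256  0.02 ] [ 0.738 -0.208  0.102] [ 0.708 -0.227  0.06 ]
side [297. 187.] 248 [ 0.422 -0.142  0.02 ] [ 0.469 
[... 330 characters left out ...]
0.02 ] [0.438 0.286 0.219] [0.431 0.278 0.123]
125 260 260 [0.522 0.178 0.563]
129 254 263 [0.526 0.179 0.55 ]
133 254 264 [0.521 0.192 0.546]
137 254 264 [0.521 0.194 0.533]
141 254 264 [0.521 0.193 0.519]
145 254 264 [0.521 0.193 0.504]
149 254 286 [0.492 0.221 0.516]
153 250 285 [0.505 0.204 0.486]
157 251 285 [0.5   0.212 0.479]
161 254 285 [0.491 0.226 0.477]
165 254 285 [0.49  0.224 0.461]
169 254 285 [0.487 0.226 0.448]
173 254 285 [0.477 0.235 0.442]
177 254 289 [0.472 0.24  0.432]
181 256 288 [0.462 0.254 0.43 ]
185 259 288 [0.442 0.269 0.433]
189 257 283 [0.471 0.238 0.383]
193 258 283 [0.462 0.248 0.378]
197 280 283 [0.432 0.278 0.397]
201 280 283 [0.431 0.279 0.381]
invalid input
```

View pics/c1.png

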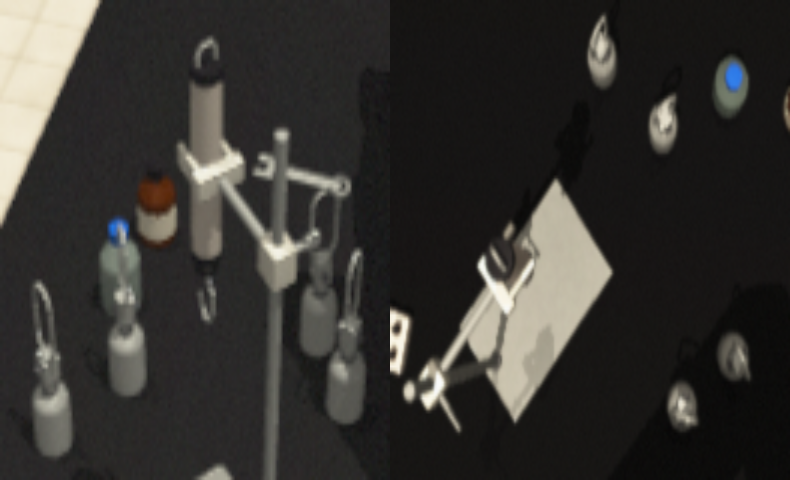

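The plate box measures 232 x 139 mm, which agrees with the given 230 x 140. The stand origin comes out near (0.526, 0.181) and hook +x near yaw 2.38, towards the rod at (0.433, 0.275). The target cylinder is near (0.449, -0.125). A vertical tool would hit the bail, so I'll test whether the tool can be tilted.

```bash
python3 -m handwheel '[[0,50,0,0,1],[0,100,0,0,1],[0,150,0,0,1],[0,200,0,0,1],[0,250,0,0,1],[0,300,0,0,1],[0,300,0,0,1],[0,300,0,0,1]]'; python3 -c "
from workcell import sensors as s
d=s.get_state();print(d['joint_pos'].round(3),d['tcp_pos'].round(3),d['orientation'].round(3))"
```

```text
clock: 0.9
tcp_pos: [0.2856, -0.7948, 0.2063]
orientation: [0.011, 0.985, 0.172, 0.002]
wrist_force: [-0.6, 0.8, -1.3]
finger_gap: 0.0852
grip_force: 0.0
[-1.321  1.031  1.259  1.777  0.002  1.475] [ 0.286 -0.795  0.206] [0.011 0.985 0.172 0.002]
```

```bash
cat > st.py <<'E'
from workcell import sensors as s
import numpy as np
from scipy.spatial.transform import Rotation as R
d=s.get_state();q=d['orientation'];M=R.from_quat(q[[1,2,3,0]]).as_matrix()
print(d['clock'],d['joint_pos'].round(3),'tcp',d['tcp_pos'].round(3),'F',d['wrist_force'].round(2),'gap',d['finger_gap'].round(4),d['grip_force'].round(1));print('X',M[:,0].round(3),'Y',M[:,1].round(3),'Z',M[:,2].round(3))
E
python3 -m handwheel '[[0,0,0,0,1]]' >/dev/null; python3 st.py
python3 -m handwheel '[[0,50,0,0,1],[0,100,0,0,1],[0,150,0,0,1],[0,200,0,0,1]]'>/dev/null;python3 st.py
python3 -m handwheel '[[0,0,-50,0,1],[0,0,-100,0,1],[0,0,-150,0,1],[0,0,-200,0,1]]'>/dev/null;python3 st.py
```

```text
Traceback (most recent call last):
  File "st.py", line 5, in <module>
    print(d['clock'],d['joint_pos'].round(3),'tcp',d['tcp_pos'].round(3),'F',d['wrist_force'].round(2),'gap',d['finger_gap'].round(4),d['grip_force'].round(1));print('X',M[:,0].round(3),'Y',M[:,1].round(3),'Z',M[:,2].round(3))
                                                                                                             ^^^^^^^^^^^^^^^^^^^^^
AttributeError: 'float' object has no attribute 'round'
Traceback (most recent call last):
  File "st.py", line 5, in <module>
    print(d['clock'],d['joint_pos'].round(3),'tcp',d['tcp_pos'].round(3),'F',d['wrist_force'].round(2),'gap',d['finger_gap'].round(4),d['grip_force'].round(1));print('X',M[:,0].round(3),'Y',M[:,1].round(3),'Z',M[:,2].round(3))
                                                                                                             ^^^^^^^^^^^^^^^^^^^^^
AttributeError: 'float' object has no attribute 'round'
Traceback (most recent call last):
  File "st.py", line 5, in <module>
    print(d['clock'],d['joint_pos'].round(3),'tcp',d['tcp_pos'].round(3),'F',d['wrist_force'].round(2),'gap',d['finger_gap'].round(4),d['grip_force'].round(1));print('X',M[:,0].round(3),'Y',M[:,1].round(3),'Z',M[:,2].round(3))
                                                                                                             ^^^^^^^^^^^^^^^^^^^^^
AttributeError: 'float' object has no attribute 'round'
```

```bash
sed -i "s/d\['finger_gap'\].round(4),d\['grip_force'\].round(1)/round(d['finger_gap'],4),round(d['grip_force'],1)/" st.py; python3 st.py
python3 -m handwheel '[[0,50,0,0,1],[0,100,0,0,1],[0,150,0,0,1],[0,200,0,0,1]]'>/dev/null;python3 st.py
```

```text
1.8 [-1.325  0.896  1.265  1.809  0.009  1.472] tcp [ 0.28  -0.779  0.32 ] F [-0.14 -0.7   0.78] gap 0.085 0.0
X [ 0.941  0.338 -0.004] Y [ 0.335 -0.933  0.131] Z [ 0.04  -0.124 -0.991]
2.2 [-1.321  0.953  1.264  1.701  0.011  1.477] tcp [ 0.297 -0.827  0.278] F [-0.61  0.72 -0.16] gap 0.0851 0.0
X [ 0.941  0.337 -0.006] Y [ 0.333 -0.926  0.179] Z [ 0.055 -0.171 -0.984]
```

Pushing past the reach limit tilts the tool, and the tilt stays. Next I'll fit simple arm kinematics and get the bail yaw and hook axis from the images I already have.

Run:
```python
import pickle; from h import *
d=pickle.load(open('a.pkl','rb')); t=d['top'];s=d['side']
c0=np.array([.449,-.124])
for n,c in d.items():
    P=cloud(c); k=(np.hypot(P[...,0]-c0[0],P[...,1]-c0[1])<.04)
    body=P[k&(P[...,2]>.02)&(P[...,2]<.07)]
    b=P[k&(P[...,2]>.13)&(P[...,2]<.23)]
    w,v=np.linalg.eigh(np.cov(b[:,:2].T)); print(n,len(b),'bail mean',b.mean(0).round(3),'dir yaw',np.arctan2(v[1,1],v[0,1]),np.sqrt(w),'zmax',b[:,2].max())
    f=lambda q:np.hypot(body[:,0]-q[0],body[:,1]-q[1])-.024
    from scipy.optimize import least_squares as ls
    print(' body axis',ls(f,c0,loss='soft_l1',f_scale=.002).x.round(4))
S=cloud(s); k=(abs(S[...,0]-.523)<.04)&(abs(S[...,1]-.184)<.04)
for lo,hi,r in((.37,.44,.0165),(.28,.35,None)):
    b=S[k&(S[...,2]>lo)&(S[...,2]<hi)]
    if r: print('barrel',len(b),ls(lambda q:np.hypot(b[:,0]-q[0],b[:,1]-q[1])-r,[.526,.181],loss='soft_l1',f_scale=.002).x)
    else: print('hook pts',b.round(3).tolist())
# kin fit
D=[([-1.366,.314,.045,1.3036],(.19425,-.54067,.23037)),([-1.321,1.031,1.259,1.777],(.2856,-.7948,.2063)),([-1.325,.896,1.265,1.809],(.280,-.779,.320)),([-1.321,.953,1.264,1.701],(.297,-.827,.278))]
A=[];B=[]
for j,p in D:
    a=-j[0]; x=p[0]*np.cos(j[0])+p[1]*np.sin(j[0]); y=-p[0]*np.sin(j[0])+p[1]*np.cos(j[0]); q=j[1]-j[2]; e=q+j[3]
    A+= [[np.sin(j[1]),np.cos(q),np.cos(e),0],[np.cos(j[1]),-np.sin(q),-np.sin(e),1]];B+=[x,p[2]]; print('lat',y)
x,r,_,_=np.linalg.lstsq(np.array(A),np.array(B),rcond=None); print('L2 L3 L4 H',x,np.abs(A@x-B).max())
```

```text
side 37 bail mean [ 0.444 -0.127  0.176] dir yaw -2.5484244183757165 [0.00272545 0.0156679 ] zmax 0.2095998908574408
 body axis [ 0.4463 -0.1291]
top 31 bail mean [ 0.449 -0.128  0.184] dir yaw -2.5835242868261803 [0.00148511 0.01345347] zmax 0.20925283182147814
 body axis [ 0.4478 -0.1305]
barrel 167 [0.52439945 0.18088185]
hook pts [[0.522, 0.19, 0.35], [0.522, 0.188, 0.344], [0.52, 0.186, 0.343], [0.519, 0.188, 0.341], [0.519, 0.188, 0.336], [0.515, 0.19, 0.339], [0.536, 0.172, 0.314], [0.533, 0.173, 0.316], [0.517, 0.194, 0.338], [0.515, 0.191, 0.335], [0.532, 0.175, 0.313], [0.519, 0.189, 0.328], [0.515, 0.192, 0.332], [0.531, 0.179, 0.313], [0.514, 0.195, 0.331], [0.532, 0.177, 0.307], [0.529, 0.174, 0.304], [0.515, 0.189, 0.321], [0.531, 0.181, 0.305], [0.528, 0.177, 0.303], [0.515, 0.191, 0.318], [0.528, 0.177, 0.298], [0.515, 0.192, 0.315], [0.527, 0.184, 0.3], [0.524, 0.182, 0.299], [0.517, 0.194, 0.311], [0.514, 0.195, 0.314], [0.523, 0.184, 0.297], [0.518, 0.19, 0.304]]
lat 0.08023580625560883
lat 0.08025595744331232
lat 0.08203115108172121
lat 0.0833420803361053
L2 L3 L4 H [0.50567805 0.41740672 0.33738099 0.19108977] 0.010901922317704371
```

Run:
```python
import pickle; from h import *
d=pickle.load(open('a.pkl','rb'))
for n,c in d.items():
    P=cloud(c); k=(np.hypot(P[...,0]-.447,P[...,1]+.128)<.04)&(P[...,2]>.125)
    print(n,[(int(u),int(v),*(P[v,u]*1000).astype(int).tolist()) for v,u in zip(*np.where(k))])
a=cv2.resize(d['side']['color'][170:210,280:330],None,fx=8,fy=8,interpolation=2); b=cv2.resize(d['top']['color'][210:250,280:330],None,fx=8,fy=8,interpolation=2)
cv2.imwrite('pics/c2.png',np.clip(np.hstack([a,b])*1.5,0,255))
```

```text
side [(299, 162, 444, -123, 209), (300, 162, 442, -136, 199), (297, 163, 452, -127, 199), (298, 163, 447, -122, 204), (299, 163, 444, -124, 203), (301, 163, 437, -132, 199), (302, 163, 433, -133, 199), (295, 164, 458, -116, 202), (296, 164, 454, -119, 200), (302, 164, 433, -131, 195), (295, 165, 458, -116, 197), (302, 165, 433, -134, 188), (303, 165, 429, -136, 187), (294, 166, 462, -122, 186), (295, 166, 457, -114, 194), (302, 166, 433, -137, 181), (303, 166, 429, -140, 179), (294, 167, 461, -116, 186), (302, 167, 432, -136, 176), (303, 167, 429, -142, 172), (294, 168, 460, -115, 182), (302, 168, 432, -134, 173), (294, 169, 460, -113, 179), (302, 169, 431, -134, 168), (294, 170, 460, -118, 170), (302, 170, 431, -135, 162), (294, 171, 460, -120, 163), (302, 171, 431, -133, 159), (294, 172, 459, -113, 164), (302, 172, 430, -134, 153), (294, 173, 459, -116, 156), (302, 173, 430, -134, 148), (302, 174, 430, -133, 143), (302, 175, 429, -133, 138), (301, 176, 433, -136, 130), (294, 177, 459, -120, 132), (301, 177, 432, -133, 127), (294, 178, 458, -116, 131), (295, 179, 454, -117, 125), (2
[... 428 characters left out ...]
 232, 448, -119, 126), (310, 232, 451, -124, 202), (311, 232, 451, -126, 209), (311, 233, 448, -126, 206), (312, 233, 448, -129, 205), (312, 234, 445, -130, 201), (310, 235, 439, -132, 128), (311, 235, 439, -135, 128), (312, 235, 443, -129, 205), (313, 235, 443, -133, 203), (311, 236, 436, -135, 131), (312, 236, 437, -137, 134), (313, 236, 439, -133, 197), (314, 236, 440, -136, 201), (311, 237, 433, -134, 134), (312, 237, 435, -135, 158), (313, 237, 436, -133, 200), (314, 237, 436, -136, 196), (312, 238, 431, -137, 140), (313, 238, 433, -135, 183), (314, 238, 433, -137, 195)][ WARN:0@0.339] global loadsave.cpp:1063 imwrite_ Unsupported depth image for selected encoder is fallbacked to CV_8U.
```

View pics/c2.png

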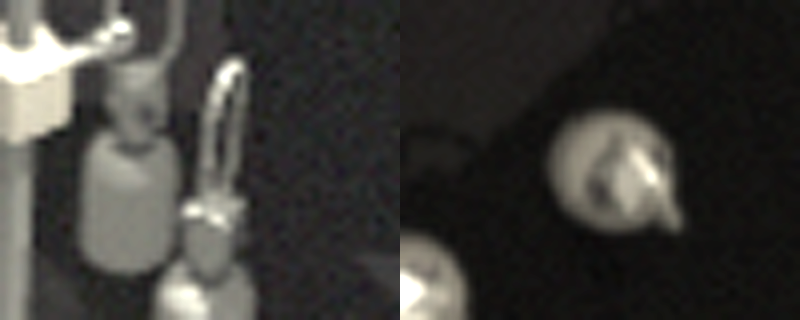

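The bail runs along yaw ≈ 0.6, through (0.460,-0.115) and (0.431,-0.136). That puts it nearly square to the hook plane (hook x yaw ≈ 2.37), so the grip direction is yaw ≈ 2.2–2.3, pointing inward. I'll go near the base at azimuth ≈ -50° and push inward to tilt the tool.

```bash
python3 -m handwheel '[[15,-40,-10,0,1],[30,-80,-20,0,1],[45,-120,-30,0,1],[60,-160,-40,0,1],[75,-200,-50,0,1],[90,-240,-60,0,1],[105,-280,-70,0,1],[105,-280,-70,0,1]]'>/dev/null;python3 st.py
python3 -m handwheel '[[15,-40,-10,0,1],[30,-80,-20,0,1],[45,-120,-30,0,1],[60,-160,-40,0,1],[75,-200,-50,0,1],[90,-240,-60,0,1],[90,-240,-60,0,1]]'>/dev/null;python3 st.py
```

```text
3.0 [-1.172  0.191  0.029  1.231 -0.015  1.621] tcp [ 0.299 -0.514  0.297] F [ 0.06 -1.27 -0.12] gap 0.0851 0.0
X [ 0.94   0.34  -0.006] Y [ 0.336 -0.925  0.177] Z [ 0.055 -0.168 -0.984]
3.7 [-0.851 -0.19  -0.314  1.28  -0.071  1.935] tcp [ 0.3   -0.253  0.313] F [ 0.54 -0.25  0.7 ] gap 0.0851 0.0
X [ 0.94   0.341 -0.006] Y [ 0.337 -0.924  0.18 ] Z [ 0.056 -0.171 -0.984]
```

```bash
python3 -m handwheel '[[-18,-45,0,0,1],[-36,-90,0,0,1],[-54,-135,0,0,1],[-72,-180,0,0,1],[-72,-180,0,0,1]]'>/dev/null;python3 st.py
python3 -m handwheel '[[-18,-45,0,0,1],[-36,-90,0,0,1],[-54,-135,0,0,1],[-54,-135,0,0,1]]'>/dev/null;python3 st.py
```

```text
4.2 [-0.88  -0.594 -0.606  1.389 -0.067  1.911] tcp [ 0.17  -0.112  0.28 ] F [ 1.76 -1.13  0.48] gap 0.0853 0.0
X [ 0.941  0.338 -0.006] Y [ 0.333 -0.925  0.181] Z [ 0.055 -0.173 -0.983]
4.6 [-0.662 -0.862 -0.701  1.582 -0.11   2.14 ] tcp [ 0.082 -0.004  0.257] F [-6.24  5.23  1.9 ] gap 0.0853 0.0
X [ 0.946  0.324 -0.011] Y [ 0.32  -0.929  0.184] Z [ 0.049 -0.177 -0.983]
```

The tool got too close to the base, and inward tilt doesn't work there. Instead I'll swing at small radius to azimuth ≈128°, inside the stand, and push outward. That gives the same tool direction.

```bash
cat > go.py <<'E'
import sys,json,numpy as np
from workcell import sensors as s
from scipy.spatial.transform import Rotation as R
d=s.get_state();q=d['orientation'];M=R.from_quat(q[[1,2,3,0]]).as_matrix()
p=d['tcp_pos']
for w in json.loads(sys.argv[1]):
    print(w,((np.array(w)-p)@M*1000).round(0))
E
python3 go.py '[[0.26,-0.05,0.36],[0.28,0.15,0.38],[0.16,0.3,0.38],[-0.05,0.36,0.38],[-0.25,0.4,0.38]]'
python3 -c "
import pickle;from h import *
d=pickle.load(open('a.pkl','rb'));s=d['side'];P=cloud(s)
print(plane(s,505,215,0),P[150:210:20,495:512:5].round(2).tolist())"
```

```text
[0.26, -0.05, 0.36] [153. 119. -84.]
[0.28, 0.15, 0.38] [ 236.  -57. -138.]
[0.16, 0.3, 0.38] [ 171. -235. -171.]
[-0.05, 0.36, 0.38] [  -8. -358. -192.]
[-0.25, 0.4, 0.38] [-184. -459. -209.]
[-0.38937812 -0.25861121  0.        ] [[[-0.36, -0.58, 0.09], [-0.36, -0.53, 0.13], [-0.36, -0.48, 0.16], [-0.36, -0.43, 0.2]], [[-0.36, -0.48, 0.05], [-0.36, -0.43, 0.09], [-0.36, -0.39, 0.13], [-0.36, -0.35, 0.16]], [[-0.37, -0.41, -0.0], [-0.36, -0.35, 0.05], [-0.36, -0.3, 0.09], [-0.37, -0.27, 0.12]]]
```

```bash
python3 -m handwheel '[[40,30,-20,0,1],[80,60,-40,0,1],[120,90,-65,0,1],[153,119,-84,0,1],[175,75,-100,0,1],[195,30,-115,0,1],[215,-15,-128,0,1],[236,-57,-138,0,1]]'>/dev/null;python3 st.py
python3 go.py '[[0.16,0.3,0.38],[-0.05,0.36,0.38],[-0.2,0.3,0.38]]'
```

```text
5.4 [ 0.355 -0.177 -0.139  1.621 -0.177  3.142] tcp [0.282 0.133 0.379] F [ 1.57  0.22 -0.95] gap 0.0855 0.0
X [ 0.938  0.348 -0.012] Y [ 0.344 -0.922  0.177] Z [ 0.05  -0.17  -0.984]
[0.16, 0.3, 0.38] [ -56. -195.  -36.]
[-0.05, 0.36, 0.38] [-232. -323.  -56.]
[-0.2, 0.3, 0.38] [-394. -319.  -54.]
```

```bash
python3 -m handwheel '[[-7,-24,-4,-0.15,1],[-14,-48,-9,-0.3,1],[-21,-72,-13,-0.45,1],[-28,-96,-18,-0.6,1],[-35,-120,-22,-0.75,1],[-42,-145,-27,-0.9,1],[-49,-170,-31,-1.05,1],[-56,-195,-36,-1.2,1]]'>/dev/null;python3 st.py
python3 go.py '[[0.1,0.33,0.38],[0.05,0.34,0.38],[-0.05,0.36,0.38]]'
```

```text
6.2 [ 0.967 -0.041 -0.022  1.703 -0.138  2.559] tcp [0.16 0.3  0.38] F [-0.02 -0.37 -0.91] gap 0.0859 0.0
X [ 0.018  0.985 -0.169] Y [ 0.999 -0.009  0.052] Z [ 0.05  -0.17  -0.984]
[0.1, 0.33, 0.38] [ 28. -60.  -9.]
[0.05, 0.34, 0.38] [  37. -110.  -13.]
[-0.05, 0.36, 0.38] [  55. -210.  -21.]
```

```bash
python3 -m handwheel '[[0,0,0,-0.15,1],[0,0,0,-0.3,1],[0,0,0,-0.45,1],[0,0,0,-0.6,1],[0,0,0,-0.75,1],[0,0,0,-0.9,1],[0,0,0,-1.05,1],[0,0,0,-1.2,1]]'>/dev/null;python3 st.py
python3 go.py '[[0.1,0.33,0.38],[0.05,0.34,0.38],[-0.05,0.36,0.38],[-0.2,0.3,0.38]]'
```

```text
7.0 [ 0.964 -0.042 -0.023  1.703 -0.138  1.356] tcp [0.161 0.299 0.38 ] F [-0.06  0.07 -0.27] gap 0.0853 0.0
X [-0.924  0.366 -0.11 ] Y [ 0.379  0.915 -0.139] Z [ 0.05  -0.17  -0.984]
[0.1, 0.33, 0.38] [67.  5. -9.]
[0.05, 0.34, 0.38] [117.  -5. -13.]
[-0.05, 0.36, 0.38] [217. -24. -21.]
[-0.2, 0.3, 0.38] [ 334. -136.  -18.]
```

```bash
python3 -m handwheel '[[27,-3,-3,-0.15,1],[54,-6,-5,-0.3,1],[81,-9,-8,-0.45,1],[108,-12,-10,-0.6,1],[135,-15,-13,-0.75,1],[162,-18,-16,-0.9,1],[190,-21,-19,-1.05,1],[217,-24,-21,-1.2,1]]'>/dev/null;python3 st.py
python3 go.py '[[-0.2,0.3,0.40]]'
python3 - <<'E'
from workcell import imaging; import cv2
c=imaging.read_camera('wrist'); cv2.imwrite('pics/w1.png',c['color']); from h import *
P=cloud(c); print(np.array(c['xyz']), P[::60,::80].round(2).tolist())
E
```

```text
7.8 [ 1.539  0.05   0.066  1.756 -0.055  0.728] tcp [-0.052  0.362  0.379] F [ 0.06  0.22 -0.86] gap 0.0852 0.0
X [-0.688 -0.72   0.089] Y [-0.724  0.672 -0.153] Z [ 0.05  -0.17  -0.984]
[-0.2, 0.3, 0.4] [149.  62. -17.]
[-0.10649246  0.33631498  0.52519328] [[[0.02, 0.06, 0.24], [-0.02, 0.06, 0.17], [-0.07, 0.03, 0.01], [-0.16, 0.12, -0.0], [-0.24, 0.21, -0.0], [-0.32, 0.29, -0.0], [-0.39, 0.36, -0.0]], [[0.2, -0.12, -0.0], [0.07, 0.03, 0.06], [-0.01, 0.09, 0.01], [-0.1, 0.18, -0.0], [-0.19, 0.27, -0.0], [-0.27, 0.35, -0.0], [-0.35, 0.42, -0.0]], [[0.28, -0.06, -0.0], [0.17, 0.05, -0.0], [0.06, 0.15, -0.0], [-0.04, 0.25, -0.0], [-0.13, 0.33, 0.0], [-0.22, 0.41, 0.0], [-0.3, 0.49, -0.0]], [[0.37, 0.01, -0.0], [0.25, 0.12, -0.0], [0.13, 0.22, -0.0], [0.03, 0.32, -0.0], [-0.07, 0.41, -0.0], [-0.16, 0.49, -0.0], [-0.24, 0.56, -0.0]], [[0.47, 0.08, -0.0], [0.34, 0.2, 0.0], [0.21, 0.3, 0.0], [0.1, 0.39, -0.0], [-0.0, 0.48, 0.0], [-0.1, 0.56, 0.0], [-0.19, 0.64, 0.0]], [[0.56, 0.17, 0.01], [-0.03, 0.33, 0.45], [0.3, 0.38, -0.0], [0.18, 0.48, -0.0], [0.07, 0.56, -0.0], [-0.09, 0.4, 0.42], [-0.13, 0.72, -0.0]], [[-0.02, 0.33, 0.47], [-0.02, 0.34, 0.45], [-0.05, 0.35, 0.47], [-0.06, 0.36, 0.46], [-0.07, 0.38, 0.46], [-0.09, 0.38, 0.46], [-0.1, 0.42, 0.44]]]
```

View pics/w1.png

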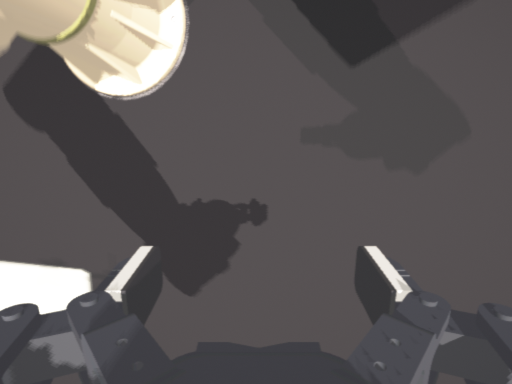

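Table is clear in that direction: every sampled depth there reads z≈0, and the base shows at (120,50). I'll continue outward to azimuth ≈135° and push.

```bash
python3 go.py '[[-0.35,0.35,0.42],[-0.8,0.8,0.45]]'; python3 -m handwheel '[[35,20,-7,0,1],[70,40,-15,0,1],[105,65,-22,0,1],[140,90,-30,0,1],[175,135,-38,0,1],[210,185,-45,0,1]]'>/dev/null;python3 st.py;  python3 go.py '[[-0.35,0.35,0.42],[-0.8,0.8,0.45]]'
```

```text
[-0.35, 0.35, 0.42] [215. 201. -52.]
[-0.8, 0.8, 0.45] [ 198.  825. -180.]
8.45 [2.115 0.258 0.4   1.883 0.045 1.302] tcp [-0.316  0.341  0.414] F [0.84 0.69 1.48] gap 0.0853 0.0
X [-0.692 -0.716  0.088] Y [-0.72   0.677 -0.152] Z [ 0.049 -0.168 -0.985]
[-0.35, 0.35, 0.42] [ 18.  30. -10.]
[-0.8, 0.8, 0.45] [   9.  654. -137.]
```

```bash
python3 -m handwheel '[[0,50,-10,0,1],[0,100,-20,0,1],[0,150,-30,0,1],[0,200,-40,0,1],[0,250,-50,0,1],[0,300,-60,0,1],[0,350,-70,0,1],[0,400,-80,0,1]]'>/dev/null;python3 st.py; python3 -m handwheel '[[0,50,0,0,1],[0,100,0,0,1],[0,150,0,0,1],[0,200,0,0,1],[0,250,0,0,1],[0,300,0,0,1]]'>/dev/null;python3 st.py
```

```text
9.25 [2.164 0.706 1.265 2.338 0.061 1.347] tcp [-0.396  0.412  0.462] F [-0.55 -0.42  0.15] gap 0.0852 0.0
X [-0.693 -0.714  0.104] Y [-0.718  0.67  -0.188] Z [ 0.065 -0.204 -0.977]
9.85 [2.175 0.75  1.265 2.337 0.07  1.355] tcp [-0.409  0.414  0.437] F [0.22 0.47 0.08] gap 0.0854 0.0
X [-0.694 -0.71   0.12 ] Y [-0.715  0.66  -0.229] Z [ 0.083 -0.244 -0.966]
```

```bash
python3 go.py '[[-0.57,0.60,0.25]]'; python3 -m handwheel '[[5,35,23,0,1],[10,70,46,0,1],[14,105,69,0,1],[19,140,92,0,1],[24,175,115,0,1],[28,210,137,0,1],[32,235,155,0,1],[32,235,155,0,1]]'>/dev/null;python3 st.py
H="python3 -m handwheel"; for i in 1; do $H '[[0,50,-30,0,1]]';$H '[[0,50,-30,0,1]]';$H '[[0,50,-30,0,1]]'; $H '[[0,50,-30,0,1]]'; done >/dev/null; python3 st.py
```

```text
[-0.57, 0.6, 0.25] [-42. 281. 121.]
10.65 [2.282 1.035 1.261 2.016 0.1   1.462] tcp [-0.565  0.486  0.215] F [ 0.49 -0.52 -0.81] gap 0.0855 0.0
X [-0.694 -0.71   0.121] Y [-0.717  0.666 -0.205] Z [ 0.065 -0.229 -0.971]
11.05 [2.271 1.007 1.265 1.893 0.115 1.468] tcp [-0.598  0.532  0.231] F [ 0.5  -0.36 -0.31] gap 0.0855 0.0
X [-0.694 -0.71   0.12 ] Y [-0.718  0.694 -0.052] Z [-0.046 -0.123 -0.991]
```

```bash
H="python3 -m handwheel"; ( $H '[[0,50,-30,0,1]]';$H '[[0,50,-30,0,1]]';$H '[[0,50,-30,0,1]]'; $H '[[0,50,-30,0,1]]';$H '[[0,50,-30,0,1]]';$H '[[0,50,-30,0,1]]';$H '[[0,50,-20,0,1]]'; $H '[[0,50,-20,0,1]]' )>/dev/null; python3 st.py
```

```text
11.85 [2.252 0.93  1.264 1.667 0.143 1.488] tcp [-0.654  0.612  0.304] F [-0.58  0.21 -0.75] gap 0.085 0.0
X [-0.694 -0.71   0.118] Y [-0.672  0.698  0.246] Z [-0.257  0.091 -0.962]
```

```bash
H="python3 -m handwheel"; ( $H '[[-20,45,-30,0,1]]';$H '[[-20,45,-30,0,1]]';$H '[[-20,45,-30,0,1]]'; $H '[[-20,45,-30,0,1]]';$H '[[-20,45,-30,0,1]]';$H '[[-20,45,-30,0,1]]';$H '[[-20,45,-30,0,1]]'; $H '[[-20,45,-30,0,1]]' )>/dev/null; python3 st.py
```

```text
12.65 [2.074 0.796 1.264 1.546 0.221 1.37 ] tcp [-0.57   0.731  0.448] F [1.43 0.29 0.38] gap 0.0854 0.0
X [-0.704 -0.704  0.095] Y [-0.577  0.644  0.502] Z [-0.415  0.298 -0.86 ]
```

```bash
H="python3 -m handwheel"; ( $H '[[-20,45,-20,0,1]]';$H '[[-20,45,-20,0,1]]';$H '[[-20,45,-20,0,1]]'; $H '[[-20,45,-20,0,1]]';$H '[[-20,45,-20,0,1]]';$H '[[-20,45,-20,0,1]]';$H '[[-20,45,-20,0,1]]'; $H '[[-20,45,-20,0,1]]'; $H '[[-20,45,-20,0,1]]'; $H '[[-20,45,-20,0,1]]' )>/dev/null; python3 st.py
```

```text
13.65 [1.885 0.661 1.264 1.342 0.35  1.321] tcp [-0.463  0.834  0.635] F [0.63 0.54 0.58] gap 0.085 0.0
X [-0.739 -0.673  0.042] Y [-0.403  0.49   0.773] Z [-0.541  0.554 -0.633]
```

Tilt is now 50.7° with tool yaw 134°, which matches the hook. Next I'll roll so the finger axis is level and travel back at small radius.

```bash
python3 go.py '[[-0.23,0.64,0.62],[0.0,0.45,0.6]]'
```

```text
[-0.23, 0.64, 0.62] [ -42. -201. -224.]
[0.0, 0.45, 0.6] [ -85. -402. -441.]
```

```bash
python3 -m handwheel '[[-5,-25,-28,0.14,1],[-11,-50,-56,0.28,1],[-16,-75,-84,0.42,1],[-21,-100,-112,0.56,1],[-26,-125,-140,0.70,1],[-32,-150,-168,0.84,1],[-37,-175,-196,0.98,1],[-42,-200,-224,1.12,1]]'>/dev/null; python3 st.py;python3 go.py '[[0.0,0.45,0.6],[0.1,0.35,0.57]]'
```

```text
14.45 [1.545e+00 2.000e-03 2.820e-01 1.145e+00 5.870e-01 2.173e+00] tcp [-0.23   0.638  0.621] F [ 0.62  0.68 -0.39] gap 0.0852 0.0
X [-0.682  0.152  0.715] Y [0.493 0.818 0.296] Z [-0.54   0.554 -0.634]
[0.0, 0.45, 0.6] [-201.  -47. -215.]
[0.1, 0.35, 0.57] [-306.  -89. -306.]
```

```bash
python3 -m handwheel '[[-32,-7,-34,0.13,1],[-65,-15,-68,0.26,1],[-98,-23,-102,0.393,1],[-132,-31,-138,0.393,1],[-166,-39,-175,0.393,1],[-201,-47,-215,0.393,1],[-235,-62,-245,0.393,1],[-270,-75,-275,0.393,1]]'>/dev/null; python3 st.py;python3 go.py '[[0.17,0.22,0.52],[0.28,0.02,0.47],[0.4,-0.12,0.38],[0.52,-0.2,0.28]]'
```

```text
15.25 [ 0.545 -0.076  0.184  2.095  0.852  1.217] tcp [0.058 0.393 0.583] F [ 0.79  0.09 -1.63] gap 0.0856 0.0
X [-0.449  0.45   0.772] Y [0.714 0.7   0.007] Z [-0.537  0.554 -0.636]
[0.17, 0.22, 0.52] [-177.  -42. -116.]
[0.28, 0.02, 0.47] [-355. -104. -254.]
[0.4, -0.12, 0.38] [-541. -117. -339.]
[0.52, -0.2, 0.28] [-708.  -88. -384.]
```

```bash
python3 -m handwheel '[[-35,-8,-23,0,1],[-70,-17,-46,0,1],[-105,-25,-70,0,1],[-140,-33,-93,0,1],[-177,-42,-116,0,1],[-212,-54,-143,0,1],[-248,-67,-171,0,1],[-284,-80,-199,0,1]]'>/dev/null; python3 st.py;python3 go.py '[[0.28,0.02,0.47],[0.4,-0.12,0.38],[0.506,-0.19,0.25]]'
```

```text
16.05 [-0.368  0.165  0.1    2.335  0.328  0.281] tcp [0.235 0.099 0.487] F [1.77 1.86 0.01] gap 0.0856 0.0
X [-0.449  0.455  0.769] Y [0.715 0.699 0.004] Z [-0.536  0.552 -0.639]
[0.28, 0.02, 0.47] [-69. -23. -57.]
[0.4, -0.12, 0.38] [-255.  -36. -141.]
[0.506, -0.19, 0.25] [-435.   -9. -153.]
```

```bash
python3 -m handwheel '[[-30,-6,-18,0,1],[-62,-14,-36,0,1],[-94,-20,-54,0,1],[-126,-26,-72,0,1],[-158,-30,-90,0,1],[-190,-33,-108,0,1],[-222,-35,-125,0,1],[-255,-36,-141,0,1]]'>/dev/null; python3 st.py;python3 go.py '[[0.506,-0.19,0.26],[0.506,-0.19,0.20]]'
```

```text
16.85 [-0.598  0.652  0.554  2.336  0.155  0.126] tcp [ 0.398 -0.118  0.376] F [ 0.26  0.29 -0.1 ] gap 0.0854 0.0
X [-0.451  0.457  0.767] Y [0.716 0.698 0.004] Z [-0.534  0.551 -0.642]
[0.506, -0.19, 0.26] [-171.   27.  -22.]
[0.506, -0.19, 0.2] [-217.   27.   16.]
```

```bash
python3 -m handwheel '[[-40,7,-5,0,1],[-85,14,-11,0,1],[-130,20,-17,0,1],[-171,27,-22,0,1],[-190,27,-6,0,0.8],[-190,27,-6,0,0.8]]'>/dev/null; python3 st.py
python3 - <<'E'
from workcell import imaging; import cv2,pickle
c=imaging.read_camera('wrist'); pickle.dump(c,open('w.pkl','wb')); cv2.imwrite('pics/w2.png',c['color']); from h import *
P=cloud(c); k=(np.hypot(P[...,0]-.446,P[...,1]+.128)<.045)
body=P[k&(P[...,2]>.03)&(P[...,2]<.07)]; b=P[k&(P[...,2]>.135)&(P[...,2]<.23)]
from scipy.optimize import least_squares as ls
print(len(body),ls(lambda q:np.hypot(body[:,0]-q[0],body[:,1]-q[1])-.024,[.446,-.128],loss='soft_l1',f_scale=.001).x)
w,v=np.linalg.eigh(np.cov(b[:,:2].T)); print(len(b),b.mean(0),b.max(0),b.min(0),np.arctan2(v[1,1],v[0,1]),np.sqrt(w))
E
```

```text
17.45 [-0.595  1.029  0.922  2.334  0.157  0.128] tcp [ 0.505 -0.188  0.23 ] F [-1.36 -0.36 -0.55] gap 0.0684 0.0
X [-0.446  0.454  0.771] Y [0.715 0.699 0.003] Z [-0.538  0.553 -0.637]
1208 [ 0.44843835 -0.12548383]
924 [ 0.45117721 -0.12812876  0.18079485] [ 0.46760036 -0.11643578  0.20612559] [ 0.43327445 -0.13936057  0.13511291] -2.580222146872596 [0.00098528 0.01469413]
```

View pics/w2.png

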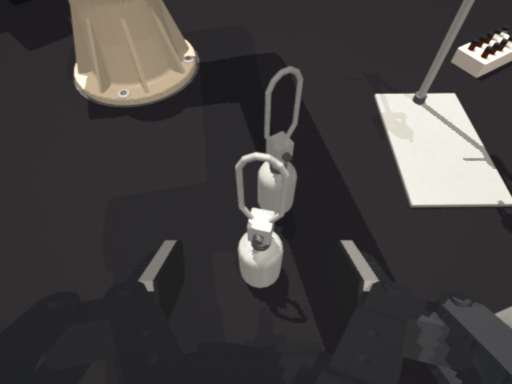

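The target sits at (260,255) with its bail up to (262,155); the look-alike behind it is at (280,180). Refined axis is (0.449,-0.1265). Moving in along the tool axis and closing gently so the block can align.

```bash
python3 -m handwheel '[[-20,1,0,0,0.8],[-42,2,10,0,0.8],[-42,3,45,0,0.8],[-42,3,80,0,0.8],[-42,3,115,0,0.8],[-42,3,140,0,0.8],[-42,3,161,0,0.8],[-42,3,161,0,0.8]]' 20 >/dev/null; python3 st.py
python3 -m handwheel '[[0,0,0,0,0.6],[0,0,0,0,0.5],[0,0,0,0,0.4],[0,0,0,0,0.3],[0,0,0,0,0.2],[0,0,0,0,0.1],[0,0,0,0,0]]' 20 ; python3 st.py
```

```text
18.3 [-0.558  0.862  0.258  1.83   0.184  0.151] tcp [ 0.437 -0.114  0.101] F [-0.87  0.07 -0.39] gap 0.0681 0.0
X [-0.449  0.455  0.769] Y [0.714 0.7   0.003] Z [-0.537  0.551 -0.639]
clock: 19.0
tcp_pos: [0.4386, -0.116, 0.0997]
orientation: [-0.391, 0.35, 0.835, 0.166]
wrist_force: [-0.8, -2.3, 5.1]
finger_gap: 0.0264
grip_force: 18.4
19.0 [-0.56   0.867  0.265  1.833  0.183  0.151] tcp [ 0.439 -0.116  0.1  ] F [-0.82 -2.31  5.13] gap 0.0264 18.4
X [-0.449  0.455  0.769] Y [0.715 0.7   0.003] Z [-0.537  0.551 -0.639]
```

The fingers stopped at 26.4 mm, so they are gripping the block on its corners, about 12° off. I'll try a firmer grip to align it.

```bash
python3 -m handwheel '[[0,0,0,0,0],[0,0,0,0,0],[0,0,0,0,0],[0,0,0,0,0]]' 70 >/dev/null; python3 st.py;python3 -m handwheel '[[0,0,0,0.04,0],[0,0,0,-0.04,0],[0,0,0,0,0]]' 70 >/dev/null; python3 st.py
```

```text
19.4 [-0.559  0.867  0.265  1.832  0.184  0.15 ] tcp [ 0.439 -0.115  0.099] F [ 0.17 -1.06  4.19] gap 0.0206 75.7
X [-0.449  0.455  0.769] Y [0.715 0.699 0.004] Z [-0.536  0.551 -0.639]
19.7 [-0.559  0.867  0.264  1.831  0.185  0.149] tcp [ 0.439 -0.115  0.099] F [3.05 1.98 2.92] gap 0.021 79.1
X [-0.45   0.454  0.769] Y [0.715 0.699 0.005] Z [-0.535  0.552 -0.639]
```

The gap is now 21 mm, so the block is aligned flat in the pads. Lifting.

```bash
python3 -m handwheel '[[4,0,-3,0,0],[12,0,-10,0,0],[27,0,-22,0,0],[46,0,-38,0,0],[65,0,-54,0,0],[85,0,-70,0,0],[100,0,-83,0,0],[108,0,-89,0,0]]' >/dev/null
python3 -m handwheel '[[0,0,0,0,0],[0,0,0,0,0],[0,0,0,0,0]]' >/dev/null; python3 st.py
python3 - <<'E'
from workcell import imaging; import cv2,pickle; from h import *
c=imaging.read_camera('wrist'); pickle.dump(c,open('w.pkl','wb')); cv2.imwrite('pics/w3.png',c['color'])
P=cloud(c); b=P[(np.hypot(P[...,0]-.449,P[...,1]+.126)<.04)&(P[...,2]>.28)&(P[...,2]<.37)]
w,v=np.linalg.eigh(np.cov(b[:,:2].T)); print(len(b),b.mean(0),b.max(0),b.min(0),np.arctan2(v[1,1],v[0,1]),np.sqrt(w))
t=b[b[:,2]>b[:,2].max()-.008];print(t.mean(0))
E
```

```text
20.8 [-0.56   0.766  0.422  2.091  0.183  0.15 ] tcp [ 0.438 -0.116  0.238] F [ 0.14  0.23 -5.85] gap 0.0208 78.5
X [-0.448  0.454  0.77 ] Y [0.714 0.7   0.003] Z [-0.537  0.551 -0.638]
16037 [ 0.45696329 -0.13420125  0.31208516] [ 0.48847954 -0.10860911  0.34556996] [ 0.4302437  -0.16522868  0.28000138] 2.3886831534252306 [0.01477207 0.01744337]
[ 0.44590514 -0.12326362  0.34163407]
```

View pics/w3.png

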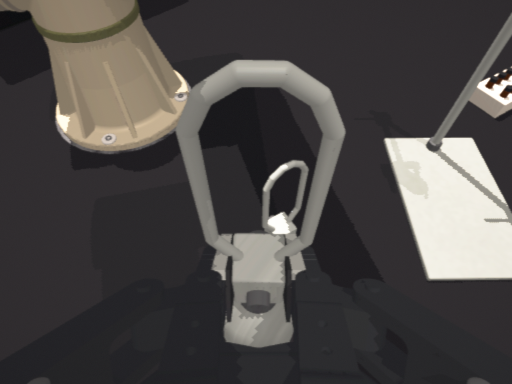

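The cylinder is lifted and upright. The bail arch top is at (262,75), central and level, and the underside is at z≈0.340 as expected. Load is about 6 N. Moving in front of the hook.

```bash
python3 -m handwheel '[[3,14,5,0,0],[9,41,14,0,0],[18,81,28,0,0],[28,126,44,0,0],[38,172,60,0,0],[48,217,75,0,0],[56,252,88,0,0],[60,270,94,0,0]]' >/dev/null
python3 -m handwheel '[[0,0,0,0,0],[0,0,0,0,0]]' >/dev/null; python3 st.py
python3 - <<'E'
from workcell import imaging; import cv2,pickle; from h import *
c=imaging.read_camera('wrist'); pickle.dump(c,open('w.pkl','wb')); cv2.imwrite('pics/w4.png',c['color'])
s=imaging.read_camera('side'); pickle.dump(s,open('s.pkl','wb'))
for n,q in(('wrist',c),('side',s)):
    P=cloud(q); k=(np.hypot(P[...,0]-.5245,P[...,1]-.182)<.04)&(P[...,2]>.285)&(P[...,2]<.345)&(((P[...,0]-.5245)*-.7+(P[...,1]-.182)*.715)>-.028)
    b=P[k]
    print(n,len(b)); 
    if len(b):
        a=(b[:,:2]-[.5245,.182])@np.array([[-.7,-.715],[.715,-.7]]); 
        for lo in np.arange(.29,.345,.005):
            m=(b[:,2]>=lo)&(b[:,2]<lo+.005)
            if m.any(): print(lo.round(3),m.sum(),'x',a[m,0].min().round(4),a[m,0].max().round(4),'y',a[m,1].mean().round(4))
E
```

```text
21.85 [-0.128  0.871  0.618  2.077  0.496  0.463] tcp [0.553 0.153 0.225] F [-0.2  -0.39 -5.28] gap 0.0206 78.4
X [-0.449  0.454  0.77 ] Y [0.713 0.701 0.002] Z [-0.539  0.549 -0.638]
wrist 895
0.3 25 x 0.0053 0.0083 y -0.0006
0.305 259 x -0.0153 0.0106 y -0.0021
0.31 436 x -0.0181 0.0123 y -0.0022
0.315 175 x -0.0183 0.0106 y -0.0023
side 27
0.295 2 x -0.005 -0.0023 y -0.0009
0.3 5 x -0.0086 0.0113 y -0.0016
0.305 3 x -0.0104 0.0105 y -0.0014
0.31 3 x -0.0125 0.0146 y -0.0003
0.315 3 x -0.0134 0.0145 y -0.0012
0.32 2 x 0.0147 0.0196 y -0.0018
0.325 1 x 0.0159 0.0159 y -0.001
0.33 4 x 0.0053 0.0149 y 0.0003
0.335 2 x 0.0116 0.0117 y -0.0004
0.34 2 x 0.0078 0.008 y -0.0001
```

View pics/w4.png

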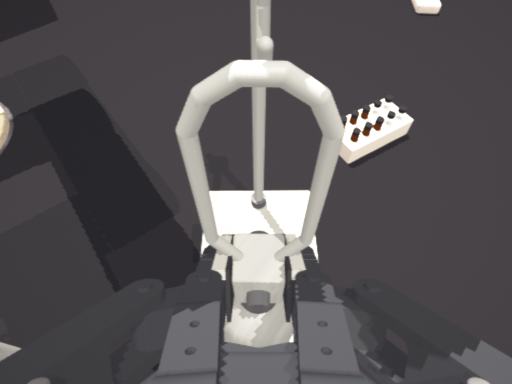

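The hook tip ball shows at (264,45), directly beyond the arch centre (262,70), so the lateral error is about 1–2 mm. The saddle is at about (0.526,0.182) and the arch at z≈0.327, 54 mm in front. Entering.

```bash
python3 -m handwheel '[[4,0,5,0,0],[9,0,11,0,0],[15,0,18,0,0],[21,0,25,0,0],[26,0,31,0,0],[30,0,36,0,0],[33,0,40,0,0],[34.5,0,41.6,0,0]]' >/dev/null
python3 -m handwheel '[[0,0,0,0,0],[0,0,0,0,0]]' >/dev/null; python3 st.py
python3 - <<'E'
from workcell import imaging; import cv2,pickle; from h import *
c=imaging.read_camera('wrist'); s=imaging.read_camera('side'); pickle.dump((c,s),open('e.pkl','wb'))
a=cv2.resize(c['color'][0:240,130:390],(390,360)); u,v=map(int,proj(s,[.526,.182,.31])); b=cv2.resize(s['color'][v-30:v+30,u-33:u+34],(400,360),interpolation=2)
cv2.imwrite('pics/e.png',np.hstack([a,b]))
E
```

```text
22.95 [-0.081  0.773  0.437  1.971  0.53   0.505] tcp [0.516 0.191 0.226] F [-0.5  -0.12 -5.64] gap 0.0205 78.4
X [-0.449  0.455  0.769] Y [0.715 0.7   0.003] Z [-0.536  0.551 -0.639]
```

View pics/e.png

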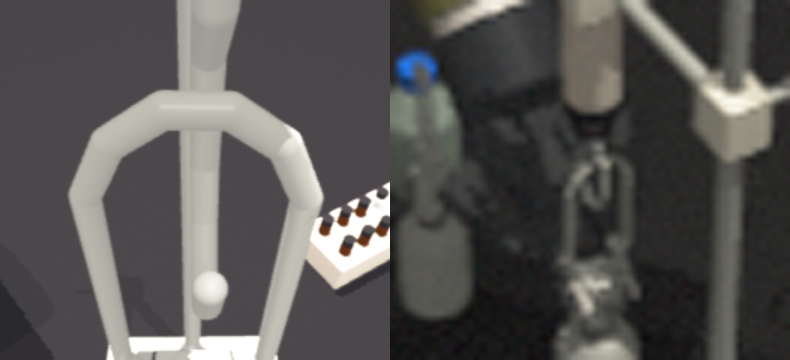

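The hook's tip (210,290) is on the camera side, below the arch (200,110), and the shank runs behind it: the bail is inside the hook. Lowering slowly.

```bash
H="python3 -m handwheel"; ($H '[[-2,0,1.6,0,0],[-5,0,4.1,0,0],[-8,0,6.6,0,0],[-11,0,9.1,0,0],[-13.5,0,11.2,0,0],[-15.5,0,12.9,0,0]]'; $H '[[-1.9,0,1.6,0,0],[-3.8,0,3.2,0,0],[-5.8,0,4.8,0,0],[-7.7,0,6.4,0,0],[-9.6,0,8,0,0],[-11.5,0,9.6,0,0],[-13.4,0,11.1,0,0],[-15.4,0,12.8,0,0]]')|grep -E 'wrist|tcp'; python3 st.py
```

```text
tcp_pos: [0.5157, 0.1911, 0.2054]
wrist_force: [-1.0, -0.4, -5.4]
tcp_pos: [0.5158, 0.1911, 0.1858]
wrist_force: [0.5, 0.3, -4.5]
24.45 [-0.08   0.794  0.378  1.89   0.531  0.505] tcp [0.516 0.191 0.186] F [ 0.47  0.28 -4.48] gap 0.0213 78.7
X [-0.449  0.455  0.769] Y [0.715 0.699 0.003] Z [-0.536  0.551 -0.639]
```

```bash
H="python3 -m handwheel"; ($H '[[-1.9,0,1.6,0,0],[-3.8,0,3.2,0,0],[-5.8,0,4.8,0,0],[-7.7,0,6.4,0,0],[-9.6,0,8,0,0],[-11.5,0,9.6,0,0],[-13.4,0,11.1,0,0],[-15.4,0,12.8,0,0]]'; $H '[[-1.5,0,1.3,0,0],[-3.1,0,2.6,0,0],[-4.6,0,3.8,0,0],[-6.2,0,5.1,0,0],[-7.7,0,6.4,0,0],[-7.7,0,6.4,0,0]]'; $H '[[0,0,0,0,0]]'; $H '[[0,0,0,0,0]]'; $H '[[0,0,0,0,0]]'; $H '[[0,0,0,0,0]]'; $H '[[0,0,0,0,0]]';$H '[[0,0,0,0,0]]')|grep -E 'wrist|tcp'; python3 st.py
```

```text
tcp_pos: [0.5159, 0.1911, 0.1658]
wrist_force: [-0.2, -0.6, -2.1]
tcp_pos: [0.5158, 0.1912, 0.1555]
wrist_force: [0.9, -0.8, -0.5]
tcp_pos: [0.5159, 0.1912, 0.1558]
wrist_force: [0.3, -1.7, 0.0]
tcp_pos: [0.5159, 0.1912, 0.1559]
wrist_force: [0.6, -0.8, -0.2]
tcp_pos: [0.5159, 0.1912, 0.1559]
wrist_force: [0.1, -1.2, -0.5]
tcp_pos: [0.5159, 0.1912, 0.1559]
wrist_force: [0.9, -1.2, -0.4]
tcp_pos: [0.5159, 0.1912, 0.1558]
wrist_force: [0.9, -1.9, -0.6]
tcp_pos: [0.5159, 0.1912, 0.1558]
wrist_force: [1.2, -1.4, -0.1]
26.45 [-0.08   0.814  0.341  1.833  0.531  0.505] tcp [0.516 0.191 0.156] F [ 1.18 -1.45 -0.06] gap 0.0207 79.2
X [-0.449  0.455  0.769] Y [0.715 0.7   0.003] Z [-0.536  0.551 -0.639]
```

```bash
H="python3 -m handwheel"; ($H '[[-0.6,0,-0.8,0,0],[-1.3,0,-1.5,0,0],[-1.3,0,-1.5,0,0]]'; $H '[[0,0,0,0,0]]'; $H '[[0,0,0,0,0]]'; $H '[[0,0,0,0,0]]';$H '[[0,0,0,0,0]]')|grep -E 'wrist'
python3 - <<'E'
from workcell import imaging; import cv2,pickle; from h import *
s=imaging.read_camera('side'); c=imaging.read_camera('wrist')
P=cloud(c); a=P[...,:2]-[.526,.1823]; x=a@[-.7,.715]; y=a@[-.715,-.7]
k=(abs(y)<.006)&(abs(x)<.022)&(P[...,2]>.22)&(P[...,2]<.30)
print('wrist: tip/ball top z',[ (round(l,3),int((k&(x<l+.004)&(x>=l)).sum()),P[...,2][k&(x<l+.004)&(x>=l)].max().round(4)) for l in np.arange(-.022,.02,.004) if (k&(x<l+.004)&(x>=l)).any()])
u,v=map(int,proj(s,[.526,.182,.27])); b=cv2.resize(s['color'][v-30:v+30,u-33:u+34],(400,360),interpolation=2)
cv2.imwrite('pics/f.png',np.hstack([cv2.resize(c['color'][0:240,130:390],(390,360)),b]))
E
```

```text
wrist_force: [0.9, -2.0, -1.8]
wrist_force: [1.8, -0.9, -1.3]
wrist_force: [2.0, -0.9, -0.8]
wrist_force: [0.9, -1.5, -1.2]
wrist_force: [1.9, -1.5, -1.4]
wrist: tip/ball top z [(np.float64(-0.018), 22, np.float64(0.2663)), (np.float64(-0.014), 598, np.float64(0.2672)), (np.float64(-0.01), 61, np.float64(0.2613)), (np.float64(-0.006), 9, np.float64(0.2616)), (np.float64(-0.002), 755, np.float64(0.2632)), (np.float64(0.002), 65, np.float64(0.2656)), (np.float64(0.006), 1144, np.float64(0.2707)), (np.float64(0.01), 122, np.float64(0.2697))]
```

View pics/f.png

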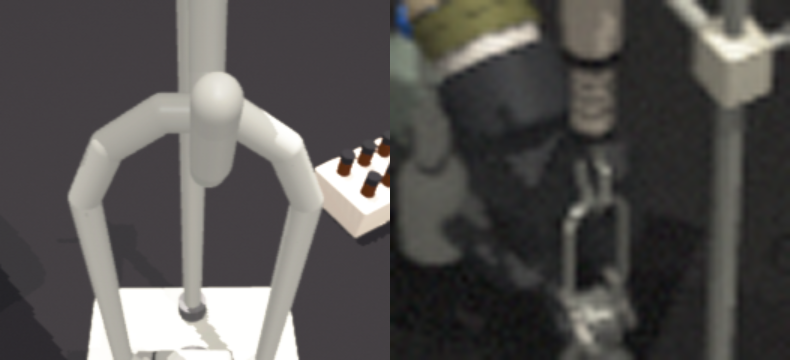

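```bash
python3 - <<'E'
from workcell import imaging; import pickle; from h import *
c=imaging.read_camera('wrist');s=imaging.read_camera('side');pickle.dump((c,s),open('g.pkl','wb'))
for n,q in(('wrist',c),('side',s)):
    P=cloud(q); a=P[...,:2]-[.526,.1823]; x=a@[-.7,.715]; y=a@[-.715,-.7]; z=P[...,2]
    for nm,k in(('arch flat +y',(y>.004)&(y<.008)),('arch flat -y',(y<-.006)&(y>-.010)),('arch side',(abs(abs(y)-.017)<.003)&(z<.24))):
        k=k&(abs(x)<.012)&(z>.20)&(z<.275)
        if k.sum()>2: print(n,nm,k.sum(),'x',np.percentile(x[k],[5,50,95]).round(4),'z',np.percentile(z[k],[5,50,95]).round(4))
    k=(abs(y+.001)<.005)&(x<-.009)&(x>-.025)&(z>.235)&(z<.285)
    if k.sum()>2: print(n,'front leg',k.sum(),'x',np.percentile(x[k],[2,50,98]).round(4),'y',np.percentile(y[k],[2,50,98]).round(4),'z',np.percentile(z[k],[2,50,98]).round(4))
    k=(abs(y)<.006)&(x>.004)&(x<.022)&(z>.235)&(z<.33)
    for l in np.arange(.235,.33,.008):
        m=k&(z>=l)&(z<l+.008)
        if m.any(): print('  ',n,'back',l.round(3),m.sum(),x[m].mean().round(4),y[m].mean().round(4))
E
python3 st.py
```

```text
wrist arch flat +y 590 x [-0.0016 -0.0005  0.0018] z [0.2572 0.2605 0.2623]
wrist arch flat -y 566 x [-0.0017 -0.0007  0.0016] z [0.2549 0.2584 0.2607]
wrist arch side 2735 x [-0.0021 -0.0011  0.0006] z [0.2033 0.2252 0.2388]
wrist front leg 644 x [-0.014  -0.0124 -0.0098] y [-0.0032 -0.0006  0.0015] z [0.2583 0.2634 0.2667]
   wrist back 0.259 807 0.0078 -0.0005
   wrist back 0.267 488 0.0093 -0.0007
side arch side 13 x [0.0029 0.0051 0.0069] z [0.2024 0.2197 0.2356]
   side back 0.251 1 0.0054 -0.0006
   side back 0.259 3 0.0095 -0.0017
   side back 0.267 3 0.0141 -0.0005
   side back 0.275 2 0.0165 0.0006
   side back 0.283 2 0.0154 -0.0007
   side back 0.291 6 0.0146 -0.0002
   side back 0.299 3 0.0074 0.0008
   side back 0.307 4 0.0094 -0.001
   side back 0.315 6 0.0102 -0.0009
   side back 0.323 7 0.0112 -0.0013
27.35 [-0.082  0.817  0.347  1.837  0.529  0.504] tcp [0.517 0.19  0.156] F [ 1.92 -1.63 -0.58] gap 0.0209 79.5
X [-0.449  0.455  0.769] Y [0.715 0.7   0.003] Z [-0.536  0.551 -0.639]
```

```bash
H="python3 -m handwheel"
python3 - <<'E'
import pickle; from h import *
c,s=pickle.load(open('g.pkl','rb'))
P=cloud(c); a=P[...,:2]-[.526,.1823]; x=a@[-.7,.715]; y=a@[-.715,-.7]; z=P[...,2]
for v in range(44,134,5): print(v,[(u,*(1000*np.array([x[v,u],y[v,u],z[v,u]])).round(0).astype(int).tolist()) for u in (235,272,300)])
for nm,p in(('arch under',(.0,.0,.257)),('saddle250',(.002,-.0005,.2495)),('tip267',(-.0115,-.0005,.2672)),('tip275',(-.0115,-.0005,.275))):
    w=np.array([.526,.1823])+p[0]*np.array([-.7,.715])+p[1]*np.array([-.715,-.7]); print(nm,np.round(proj(c,[*w,p[2]])))
E
```

```text
44 [(235, 447, 37, -1), (272, 7, -1, 263), (300, 447, -69, -1)]
49 [(235, 432, 37, 0), (272, -54, 1, 299), (300, 433, -67, 0)]
54 [(235, 419, 36, -1), (272, -54, 1, 299), (300, 418, -66, 0)]
59 [(235, 406, 36, -1), (272, -54, 1, 299), (300, 405, -65, 0)]
64 [(235, 2, 6, 262), (272, -54, 1, 299), (300, 394, -65, -1)]
69 [(235, 1, 6, 262), (272, -54, 1, 299), (300, 380, -64, 0)]
74 [(235, -1, 6, 262), (272, -54, 1, 299), (300, 1, -7, 260)]
79 [(235, 0, 6, 260), (272, -54, 1, 299), (300, 0, -7, 260)]
84 [(235, 0, 6, 259), (272, -54, 1, 299), (300, 0, -7, 259)]
89 [(235, -1, 6, 259), (272, -54, 1, 299), (300, -1, -7, 258)]
94 [(235, 322, 33, -1), (272, -54, 1, 299), (300, -1, -7, 257)]
99 [(235, 311, 32, 0), (272, -54, 1, 299), (300, -1, -7, 256)]
104 [(235, 301, 32, 0), (272, -14, -1, 265), (300, 300, -58, 0)]
109 [(235, 292, 31, -2), (272, -12, -1, 263), (300, 291, -57, -1)]
114 [(235, 281, 31, -1), (272, -12, -1, 262), (300, 281, -56, 0)]
119 [(235, 272, 31, -1), (272, -12, -1, 260), (300, 272, -56, -1)]
124 [(235, 262, 30, -1), (272, -6, -2, 254), (300, 263, -55, -1)]
129 [(235, 252, 30, 0), (272, 253, -18, -1), (300, 252, -54, 0)]
arch under [264.  91.]
saddle250 [266. 113.]
tip267 [270.  85.]
tip275 [272.  37.]
```

The depth readings on the nearest part of the tip were clipped by the camera's minimum range. By ray, the tip top is at z≈0.273, so the saddle is at ≈0.255 and the arch at ≈0.257: seated, dip ≈45 mm. I'll lower a bit more and trim off the side force.

```bash
H="python3 -m handwheel"; ($H '[[-1.3,0,-1.5,0,0],[-1.3,0,-1.5,0,0]]'; $H '[[0,0,0,0,0]]'; $H '[[0,0,0,0,0]]';$H '[[0,0,0,0,0]]';$H '[[0,0,0,0,0]]'; echo; $H '[[-1.9,0,1.6,0,0],[-3.8,0,3.2,0,0],[-3.8,0,3.2,0,0]]';$H '[[0,0,0,0,0]]'; $H '[[0,0,0,0,0]]';$H '[[0,0,0,0,0]]';$H '[[0,0,0,0,0]]' )|grep -vE 'tcp|or|fin|gr'; python3 st.py
```

```text
clock: 27.55
clock: 27.65
clock: 27.75
clock: 27.85
clock: 27.95

clock: 28.25
clock: 28.35
clock: 28.45
clock: 28.55
clock: 28.65
28.65 [-0.084  0.824  0.347  1.831  0.528  0.502] tcp [0.519 0.188 0.151] F [-0.38 -0.91 -0.51] gap 0.0209 78.8
X [-0.449  0.455  0.769] Y [0.714 0.7   0.003] Z [-0.537  0.551 -0.639]
```

```bash
H="python3 -m handwheel"; ($H '[[0,0,0,0,0]]'; $H '[[0,0,0,0,0]]';$H '[[0,0,0,0,0]]';$H '[[0,0,0,0,0]]';$H '[[0,0,0,0,0]]';$H '[[0,0,0,0,0]]';$H '[[0,0,0,0,0]]';$H '[[0,0,0,0,0]]' )|grep wrist
```

```text
wrist_force: [-0.2, 0.1, -0.5]
wrist_force: [-0.9, -1.2, -0.2]
wrist_force: [0.6, -0.1, -0.9]
wrist_force: [0.0, 0.0, -0.6]
wrist_force: [0.6, -0.8, -0.9]
wrist_force: [0.4, -0.0, -0.4]
wrist_force: [0.1, -0.6, -2.3]
wrist_force: [0.1, -1.1, -0.7]
```

```bash
H="python3 -m handwheel"; ($H '[[-1.5,0,1.3,0,0],[-3.1,0,2.6,0,0],[-3.1,0,2.6,0,0]]' >/dev/null; $H '[[0,0,0,0,0]]'; $H '[[0,0,0,0,0]]';$H '[[0,0,0,0,0]]';$H '[[0,0,0,0,0]]';$H '[[0,0,0,0,0]]';$H '[[0,0,0,0,0]]';$H '[[0,0,0,0,0]]';$H '[[0,0,0,0,0]]';$H '[[0,0,0,0,0]]';$H '[[0,0,0,0,0]]' )|grep wrist; python3 st.py
```

```text
wrist_force: [-0.6, -0.5, -0.3]
wrist_force: [-0.4, -0.5, -0.3]
wrist_force: [-0.1, -0.4, 0.5]
wrist_force: [-0.0, -0.6, 0.2]
wrist_force: [-0.3, -1.3, -1.5]
wrist_force: [0.3, -0.2, 0.0]
wrist_force: [-0.6, -0.4, -0.4]
wrist_force: [0.1, 0.0, -0.2]
wrist_force: [0.7, -1.0, -0.7]
wrist_force: [-0.3, -0.1, -0.8]
30.75 [-0.084  0.827  0.342  1.824  0.528  0.502] tcp [0.519 0.188 0.147] F [-0.29 -0.09 -0.81] gap 0.0209 78.9
X [-0.449  0.455  0.769] Y [0.715 0.7   0.003] Z [-0.537  0.551 -0.639]
```

The mean force matches the unloaded offset, so the scale is carrying the weight (dip ≈52 mm). Easing the grip, then opening gradually.

```bash
H="python3 -m handwheel"; ($H '[[0,0,0,0,0],[0,0,0,0,0],[0,0,0,0,0]]' 40; $H '[[0,0,0,0,0],[0,0,0,0,0],[0,0,0,0,0]]' 20;  $H '[[0,0,0,0,0.26],[0,0,0,0,0.29],[0,0,0,0,0.32],[0,0,0,0,0.36],[0,0,0,0,0.42],[0,0,0,0,0.5],[0,0,0,0,0.6],[0,0,0,0,0.7]]' )|grep -E 'wrist|gap|grip'; python3 -m handwheel '[[0,0,0,0,0.8],[0,0,0,0,0.8],[0,0,0,0,0.8],[0,0,0,0,0.8]]'>/dev/null; python3 st.py
python3 - <<'E'
from workcell import imaging; import cv2; from h import *
c=imaging.read_camera('wrist'); cv2.imwrite('pics/r.png',c['color'])
E
```

```text
wrist_force: [1.0, -0.5, 0.2]
finger_gap: 0.0208
grip_force: 78.9
wrist_force: [-0.5, -1.8, -0.1]
finger_gap: 0.0206
grip_force: 78.9
wrist_force: [-0.2, -0.5, -0.2]
finger_gap: 0.0597
grip_force: 0.0
32.55 [-0.084  0.827  0.342  1.824  0.528  0.502] tcp [0.519 0.188 0.147] F [-0.72  0.95 -0.28] gap 0.0685 0.0
X [-0.449  0.455  0.769] Y [0.715 0.7   0.003] Z [-0.537  0.551 -0.639]
```

View pics/r.png

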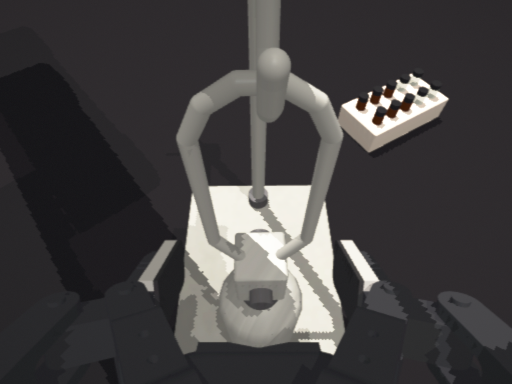

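The cylinder hangs free in the hook: arch at (265,85), block at (262,265), both fingers clear. Retreating straight back along the tool axis and letting it settle.

```bash
H="python3 -m handwheel"; $H '[[0,0,-10,0,0.8],[0,0,-25,0,0.8],[0,0,-45,0,0.8],[0,0,-65,0,0.8],[0,0,-85,0,0.8],[0,0,-105,0,0.8],[0,0,-120,0,0.8],[0,0,-130,0,0.8]]'>/dev/null; $H '[[0,0,0,0,0.8],[0,0,0,0,0.8],[0,0,0,0,0.8],[0,0,0,0,0.8],[0,0,0,0,0.8],[0,0,0,0,0.8],[0,0,0,0,0.8],[0,0,0,0,0.8]]'>/dev/null
cat > chk.py <<'E'
from workcell import imaging; from h import *
A=[]
for i in range(8):
    c=imaging.read_camera('wrist'); P=cloud(c); k=(np.hypot(P[...,0]-.526,P[...,1]-.182)<.045)&(P[...,2]>.03)&(P[...,2]<.29)
    lo=P[k&(P[...,2]<.12)].mean(0); hi=P[k&(P[...,2]>.19)].mean(0); A.append(np.r_[lo,hi]); 
print((np.array(A)*1000).round(1)); 
b=P[k&(P[...,2]>.07)&(P[...,2]<.11)]
from scipy.optimize import least_squares as ls
print(ls(lambda q:np.hypot(b[:,0]-q[0],b[:,1]-q[1])-.024,[.526,.182],loss='soft_l1',f_scale=.001).x, P[k][:,2].max())
E
python3 chk.py; python3 st.py
```

```text
[[537.1 172.9  97.  526.3 182.1 241.7]
 [537.1 172.8  96.9 526.3 182.1 241.6]
 [537.1 172.9  97.  526.3 182.1 241.6]
 [537.1 172.8  97.  526.3 182.1 241.7]
 [537.1 172.8  97.  526.3 182.1 241.8]
 [537.1 172.8  97.  526.3 182.1 241.7]
 [537.1 172.8  97.  526.2 182.1 241.8]
 [537.1 172.8  97.  526.3 182.1 241.8]]
[0.52664944 0.18357832] 0.2899506113208007
34.6 [-0.172  0.983  0.852  2.212  0.468  0.43 ] tcp [0.588 0.117 0.23 ] F [-0.27  0.19  0.03] gap 0.0682 0.0
X [-0.449  0.455  0.769] Y [0.715 0.7   0.003] Z [-0.537  0.551 -0.639]
```

Still and upright: the body axis is at (0.527,0.184), directly under the hook. Handing in.

```bash
python3 -c "
from workcell import workorder
print(workorder.hand_in())"
```

```text
the job is handed in; nothing more can be done
None
```

The cylinder hangs by its bail in the scale hook, upright and still, with the hook dipped about 52 mm (about 0.53 kg) and the gripper clear; the job is handed in, but no verdict came back.

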